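# Zero the depth gauge and hold an eyepiece down in its sprung cradle

### The job

Check the spare eyepiece on the eyepiece gauge: wake the gauge with its large round key, then zero it with its small round key while the cradle is empty, leaving the bar-shaped key between them alone. Then stand the eyepiece, tube down, in the sprung ring cradle and press it down until the ring is fully home on its stop, touching no key meanwhile. Finish while still holding it down for the reading, without letting go or easing off, and leave the other parts on the bench where they stand.

Things in the scene. Friction and masses are not known exactly. Their poses are not given: they have to be found in the camera images.
- gauge: Eyepiece depth gauge, fixed: grey base 124 (its x) by 234 (its y) by 14 mm, origin at the centre of its underside. At yaw 0 x points away from the robot, y to its left; yaw within 0.25 rad. Sprung ring cradle at x 0, y +75 mm. White console from y +18 to -111 mm: flat key deck 35 mm above the table; behind it, from x = 2 mm on, a sloping display up to 65 mm high.
- cradle_seat (a point): Centre of the cradle's top face; moves with the ring. Bare aluminium ring over a coil spring: 60 mm outside, 8 mm thick, bore 27.6 mm, countersunk to 33 mm at the top, 26 mm deep, open below. Top face 56 mm above the table when free, 44 mm fully home. Nothing stands above the ring.
- cradle (a joint): How far the ring is pressed down, m: 0 free (up), 0.012 fully home on its stop. The spring pushes back with about 4 N at the start and 10 N fully home (plus up to 1 N from the stylus below), so the ring comes up again as soon as it is not held.
- stylus (a joint): The gauge's stylus, a thin pin in the middle of the bore, tip 21 mm below the free ring's top face: how far it is pushed down, m, 0 free. The eyepiece's tube end meets it after 3 mm of ring travel; about 0.009 when a seated eyepiece is fully home. Under 1 N.
- key_on_top (a point): Centre of the top of the large round key (24 mm across), the wake key; nearest the cradle, at x = -26, y = -6.5 mm on the gauge. Top 42 mm above the table, 7 mm proud of the deck. Moves with the key.
- key_units_top (a point): Centre of the top of the bar-shaped key (26 mm along the gauge's x, 10 mm wide), the units key; the middle of the row, 40 mm from either neighbour. Not to be pressed.
- key_zero_top (a point): Centre of the top of the small round key (15 mm across), the zero key; the end of the row farthest from the cradle, at x = -26, y = -86.5 mm on the gauge.
- key_on (a joint): Travel of the large round key, m: 0 up, 0.004 fully down (about 4 N); a press counts from 0.003. Springs back.
- key_units (a joint): Travel of the bar-shaped key, same values. To be left up.
- key_zero (a joint): Travel of the small round key, same values as the large one.
- eyepiece: Black eyepiece standing on its narrow white tube, 49 mm tall, about 75 g. Origin at the centre of the tube's lower end, z up its axis. Tube 24.6 mm across, 18 mm long, then a flat shoulder; body 37.6 mm across from 18 to 35 mm, eyecup 39 mm across from 36 to 49 mm. Seated, its shoulder lies on the ring's top face: grip it above the shoulder, or the fingers meet the ring.
- objective: Spare objective, 33 mm across and 50 mm tall, white body on a narrower red cap. Bystander; origin at the centre of its underside.
- adapter_ring: Low black camera adapter ring, 43 mm across and 14 mm high. Bystander; origin at the centre of its underside.
Mind the look-alikes: they are no part of the job. What is shaped like the eyepiece but blue is not meant.

How it is judged:
On the way, in this order (a step that is already met when the one before it is completed fails the run):
1. the large round wake key is pressed, the zero key up (value of joint key_on above 0.003 m and value of joint key_zero below 0.0015 m), for 0.04 s.
2. then the small round zero key is pressed with the wake key up and the cradle empty and up (value of joint key_zero above 0.003 m and value of joint key_on below 0.0015 m and value of joint cradle below 0.001 m and horizontal distance between eyepiece and cradle_seat above 0.03 m), for 0.04 s.
3. the eyepiece stands in the ring with its shoulder on the top face (horizontal distance between eyepiece and cradle_seat below 0.003 m and angle between eyepiece's own z axis and vertical below 0.08 rad and z of eyepiece in the frame of cradle_seat between -0.0205 and -0.0155 m), for 0.1 s.
At the end, for the whole second after the job is handed in: Still held down: ring pressed over 10.5 of its 12 mm, stylus over 6 mm; eyepiece upright within 0.08 rad, within 3 mm of the ring's centre, shoulder on its top face within 2.5 mm, pressing over 5 N, nearly still; fingers bear on the eyepiece over 3 N, arm off the gauge itself; keys up (all of step 3 and value of joint cradle above 0.0105 m and value of joint stylus above 0.006 m and contact force between eyepiece and gauge above 5 N and contact force between the fingers and eyepiece above 3 N and contact force between each of the arm, the fingers and gauge below 0.5 N and linear speed of eyepiece below 0.02 m/s and value of joint each of key_on, key_zero, key_units below 0.001 m); the arm keeps its last pose, push and grip.
It fails at once if the bar-shaped units key was pressed (value of joint key_units above 0.0025 m).
It fails at once if a key was pressed with the eyepiece in the cradle (horizontal distance between eyepiece and cradle_seat below 0.015 m and z of eyepiece in the frame of cradle_seat below -0.004 m and value of joint any of key_on, key_zero above 0.0025 m).
It fails at once if the objective was disturbed (distance of objective from where it was at the start of the episode above 0.02 m or angle between objective's own z axis and vertical above 0.5 rad).
It fails at once if the adapter ring was disturbed (distance of adapter_ring from where it was at the start of the episode above 0.02 m).
It also fails if it takes over 67 s, if anything falls off the work surface, if the arm or the gripper's body presses on something with over 40 N, if the wrist force passes 120 N, or if a joint passes its speed limit or range.

### The arm

A 6-joint arm with a two-finger parallel gripper is mounted at the origin on a cart in front of the work surface, level with it; the furniture and walls round the work are solid. World frame = base frame: x ahead of the robot, y to its left, z up, the work surface at z = 0. Lengths are in m, angles in rad, forces in N, time in s.
With the tool pointing down it reaches from about 0.35 to 0.85 m from the base axis. Payload 8.1 kg.
Tool frame: the origin (TCP) lies at the very end of the fingers, on their centre line; the grasp point (between the pads) lies 19 mm behind it; z points along the fingers, y is the line along which they close (so a half turn about z gives the same grasp; the last joint's range is limited). The gripper opens to 93 mm and grips with 3 to 60 N. Pads are 15 mm wide; open, the fingers measure 128 mm over their backs; the gripper's body (75 mm by 188 mm) begins 65 mm behind the grasp point.
Start: joints at [-1.304, 0.13, 1.488, -0, 1.523, -0.085], TCP at [0.207, -0.563, 0.219] pointing down, gripper open.
Joint ranges: [-2.96, 2.96], [-0.89, 2.26], [0.02, 2.5], [-1.34, 4.48], [0, 2.73], [-2.66, 2.66]. Speed limits (rad/s): [2.39, 2.39, 2.79, 3.14, 3.14, 3.14].

### API

Orientations are given as a rotation vector (axis times angle).
In Python, from plant import robot gives the robot as it stands.
- The arm moves only by the tool play_rows, never from a script. Its argument "deltas" is one flat list of numbers, 5 for each row, row after row: the shift along the tool's x, y, z in mm, then the turn about the tool's z in degrees, then the finger opening in mm, from 0 to 93. A call has 1 to 10 rows; each row shifts and turns the commanded pose from where the row before left it, along the tool's axes as they then stand; what a row does not reach is not made up. A row lasts 1/12 s, in which the tool goes at most 41.7 mm and 7.16 degrees, less where a joint would pass 70% of its speed; a pose out of reach is approached as far as the arm can. A call with a gripper value outside its range is refused whole. The fingers move at their own pace and stop on an object; "newtons" is the grip in N (left out, the last holds). Time passes only in rows, so rows that do not move let the fingers close. It gives the time, the measured TCP pose, the force, the opening and the grip force at its end, in the units of the state.
- robot.read_state(): the state, without advancing time (a new reading comes with each control period).
- robot.read_camera(name): name is "scene" or "side" or "wrist"; returns a dict with "pixels" (480x640x3 uint8, blue, green, red), "mtx" (3x3 intrinsics, pixels), "D" ([k1, k2, p1, p2, k3] as OpenCV has them; the pictures are not rectified), "eye" and "rotation" of the camera in the world. Camera axes: x right, y up, looking along -z (the intrinsics and any distortion apply to the point x, -y, -z); pixel columns grow to the right and rows downward; lengths in m; the calibration is good to about 2 mm. A picture is of the moment at which its call begins. There is no depth.
- robot.close_job(): hands the job in; it is judged then, once.
The state is a dict: "t": time; "q": joint angles; "dq": joint speeds; "joint_torque": joint torques, N m; "tool_pos": TCP position; "orientation": TCP orientation; "force": force on the tool from outside, world axes, zero at the start; "wrist_torque": the same for the moment, N m; "opening": finger opening in m; "gripper_force": force on a finger pad.
Only numpy, scipy, OpenCV 4.12 (cv2) and the standard library are available. Lean on these libraries where they do the work, as an engineer would, in place of code of your own. Each camera call takes 0.05 s, during which the arm holds its last target. There are 200 camera calls.

## Working session

There is one attempt and no reset: what is moved stays moved. The work goes in short steps, Python scripts to look and compute and a tool call to move; the robot and the scene stay as the last step left them, time stands still between calls to the robot, and variables do not carry over. Pictures are saved under pics/ and viewed, at most 10 in all, crops included, and the job is handed in when it is done.

Besides the shell and the picture viewer there is one more tool, called after "Emit:" as name(argument=value, ...) on one line, values as JSON. play_rows: Moves the arm, as the interface text tells. Its arguments: {"type":"object","properties":{"deltas":{"type":"array"},"newtons":{"type":"number"}},"required":["deltas"]}

```bash
mkdir -p pics; ls; cat > h.py <<'E'
import numpy as np, cv2, pickle
from plant import robot
def snap(n,f):
    c=robot.read_camera(n); pickle.dump(c,open(f'pics/{f}.pkl','wb')); cv2.imwrite(f'pics/{f}.png',c['pixels']); return c
def load(f): return pickle.load(open(f'pics/{f}.pkl','rb'))
def rot(c):
    R=np.array(c['rotation'],float); return R if R.shape==(3,3) else cv2.Rodrigues(R)[0]
def ray(c,p):
    u=cv2.undistortPoints(np.array([[p]],float),np.array(c['mtx'],float),np.array(c['D'],float))[0,0]
    return np.array(c['eye'],float),rot(c)@np.array([u[0],-u[1],-1])
def onz(c,p,z):
    e,d=ray(c,p); return e+d*(z-e[2])/d[2]
def proj(c,P):
    R=rot(c); t=(np.atleast_2d(P)-np.array(c['eye']))@R; t=t*[1,-1,-1]
    return cv2.projectPoints(t,np.zeros(3),np.zeros(3),np.array(c['mtx'],float),np.array(c['D'],float))[0][:,0]
E
python3 - <<'E'
from h import *
for n in ['scene','side']:
    c=snap(n,n+'0'); print(n,c['eye'],c['rotation'])
print(robot.read_state())
E
```

```text
pics
scene [-0.37586959  0.66674182  0.5369259 ] [ 0.59816979 -1.26977263 -1.96423376]
side [0.02527911 0.64911948 0.54491554] [ 0.38158988 -1.27686409 -2.24322506]
{'t': 0.1, 'q': array([-1.30441447e+00,  1.31115901e-01,  1.48915132e+00, -3.08057463e-05,
        1.52300898e+00, -8.53917802e-02]), 'dq': array([ 0.00141801, -0.00137825, -0.00349111, -0.00143766,  0.00102858,
       -0.00040226]), 'joint_torque': array([ 1.08855449e-03, -5.61340714e+01, -4.93096268e+01,  7.70394062e-02,
        2.91095866e-02, -9.27948577e-05]), 'tool_pos': array([ 0.20661717, -0.5627558 ,  0.21768474]), 'orientation': array([-3.09147489e+00, -5.49429521e-01,  2.86970964e-04]), 'force': array([ 0.47157828, -0.15501691,  0.28544876]), 'wrist_torque': array([-0.03907716,  0.0114921 ,  0.02357136]), 'gripper_force': 0.0, 'opening': 0.09301803585417558}
```

View pics/scene0.png

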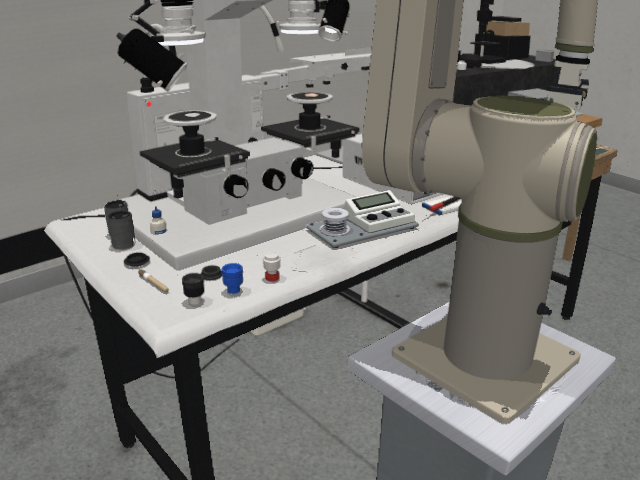

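View pics/side0.png

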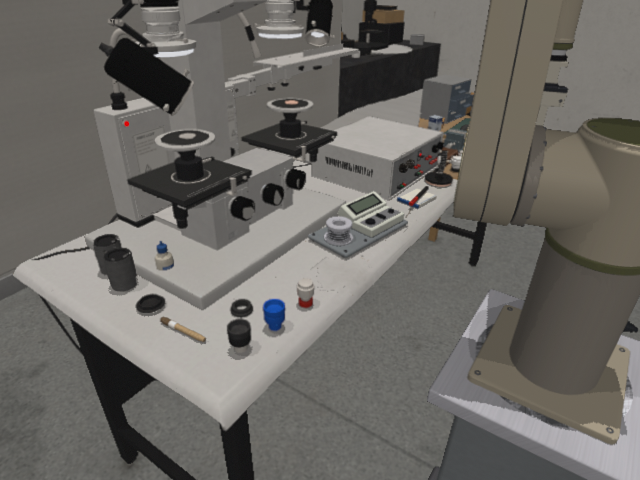

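Both pictures show the same bench. Candidates in the side view:
- Black eyepiece on a white tube at (239,337).
- Blue look-alike at (274,316).
- White and red objective at (306,294).
- Black low rings at (242,308) and (150,303).
- Black cylinders at (120,270).

I choose (239,337), and check it in a close crop along with the gauge at about (358,222).

```bash
python3 - <<'E'
from h import *
a=load('side0')['pixels']
A=cv2.resize(a[180:265,300:413],(800,600),interpolation=cv2.INTER_CUBIC)
B=cv2.resize(a[275:365,215:335],(800,600),interpolation=cv2.INTER_CUBIC)
cv2.imwrite('pics/cg.png',A);cv2.imwrite('pics/ce.png',B)
E
```

```text
(no output)
```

View pics/cg.png

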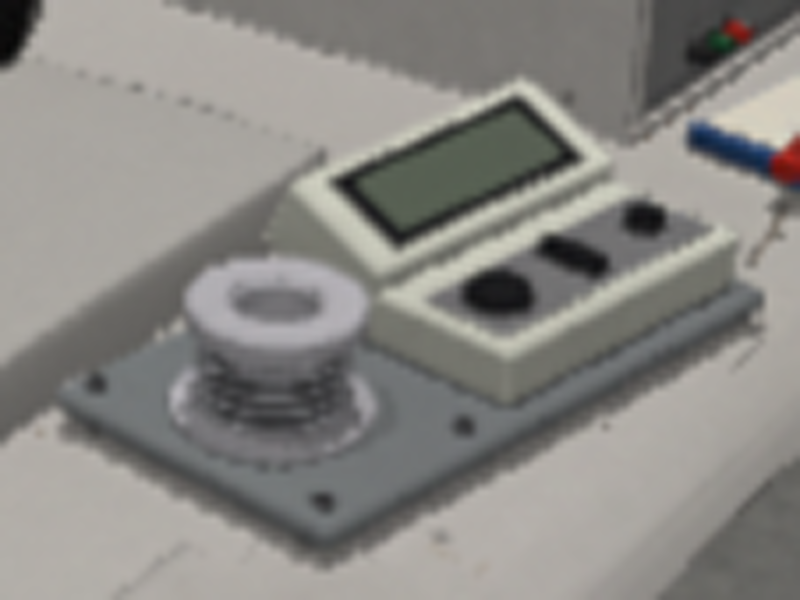

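View pics/ce.png

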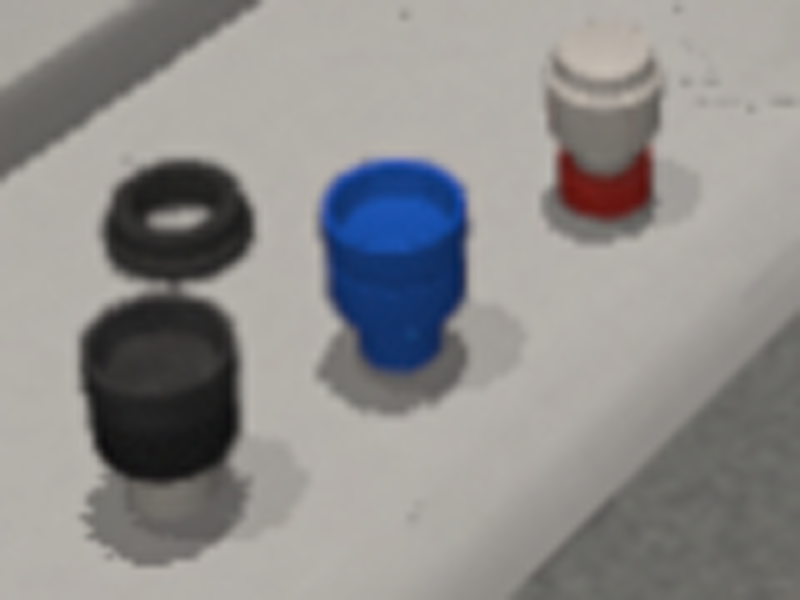

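The crops confirm it. In ce, the black eyepiece on its white tube has its rim centre at (160,345). The blue look-alike is at (395,210), the objective top at (604,55) and the adapter ring at (180,210). In cg, the ring top is at (277,304), wake key (498,288), units bar (574,254) and zero key (645,216).

```bash
python3 - <<'E'
from h import *
from scipy.optimize import least_squares
c=load('side0')
f=lambda p,o,s:(np.array(p)+.5)*s-.5+np.array(o)
g=[((277,304),(0,.075,.056)),((498,287),(-.026,-.0065,.042)),((574,253),(-.026,-.0465,.042)),((645,215),(-.026,-.0865,.042)),((322,537),(-.062,.117,.014)),((62,392),(.062,.117,.014)),((762,296),(-.062,-.117,.014))]
px=np.array([f(p,(300,180),.14125) for p,_ in g]); M=np.array([m for _,m in g])
def W(x):
    C,S=np.cos(x[2]),np.sin(x[2]); return np.c_[x[0]+C*M[:,0]-S*M[:,1],x[1]+S*M[:,0]+C*M[:,1],M[:,2]]
r=least_squares(lambda x:(proj(c,W(x))-px).ravel(),[.6,-.1,0])
print(r.x,r.fun.reshape(-1,2).round(1).tolist()); print(W(r.x).round(4)[:4])
for n,p,z in [('eye',(160,345),.049),('blue',(395,212),.049),('obj',(604,55),.05),('adap',(180,205),.014)]:
    print(n,onz(c,f(p,(215,275),.15),z).round(4))
s=robot.read_state(); print(cv2.Rodrigues(s['orientation'])[0].round(3))
E
```

```text
[ 0.47886938 -0.19433615 -0.18299533] [[-0.0, 0.0], [0.1, 0.1], [-0.1, -0.4], [-0.0, -0.2], [0.6, 0.3], [-1.9, -0.0], [1.4, -0.6]]
[[ 0.4925 -0.1206  0.056 ]
 [ 0.4521 -0.196   0.042 ]
 [ 0.4448 -0.2353  0.042 ]
 [ 0.4376 -0.2747  0.042 ]]
eye [0.4413 0.2622 0.049 ]
blue [0.4274 0.1893 0.049 ]
obj [0.4232 0.1035 0.05  ]
adap [0.5059 0.1894 0.014 ]
[[ 0.939  0.345 -0.   ]
 [ 0.345 -0.939  0.002]
 [ 0.    -0.002 -1.   ]]
```

Emit:
play_rows(deltas=[27, -20, 0, 0, 0, 27, -20, 0, 0, 0, 27, -20, 0, 0, 0, 27, -20, 0, 0, 0, 27, -20, 0, 0, 0, 27, -20, 0, 0, 0, 27, -20, 0, 0, 0, 27, -20, 0, 0, 0, 27, -20, 0, 0, 0, 27, -20, 0, 0, 0], newtons=10)

```text
t: 0.93
tool_pos: [0.3917, -0.2808, 0.2183]
orientation: [-3.093, -0.549, 0.0]
force: [0.5, -0.2, -0.7]
opening: 0.0311
gripper_force: 0.0
```

Emit:
play_rows(deltas=[27, -20, 0, 0, 0, 27, -20, 0, 0, 0, 27, -20, 0, 0, 0, 0, 0, 0, 6.2, 0, 0, 0, 0, 6.1, 0, 0, 0, 0, 6.1, 0, 0, 0, 0, 6.1, 0, 0, 0, 0, 6.2, 0, 0, 0, 0, 0, 0])

```text
t: 1.68
tool_pos: [0.4465, -0.198, 0.2182]
orientation: [-3.127, 0.296, 0.001]
force: [0.4, -0.5, 1.4]
opening: 0.0005
gripper_force: 0.0
```

```bash
python3 - <<'E'
from h import *
c=snap('wrist','w0'); s=robot.read_state(); print(s['tool_pos'],cv2.Rodrigues(s['orientation'])[0].round(3).tolist(),s['opening'],c['eye'])
for n,P in [('on',(.4521,-.196,.042)),('zero',(.4376,-.2747,.042)),('cr',(.4925,-.1206,.056))]: print(n,proj(c,P))
E
```

```text
[ 0.44645807 -0.19807886  0.21824784] [[0.983, -0.181, -0.001], [-0.181, -0.983, 0.0], [-0.001, -0.0, -1.0]] 0.0009297050331511468 [ 0.51603959 -0.21201433  0.38369304]
on [[318.24003337 215.19602549]]
zero [[398.73948126 214.65887208]]
cr [[230.92111409 191.32152649]]
```

View pics/w0.png

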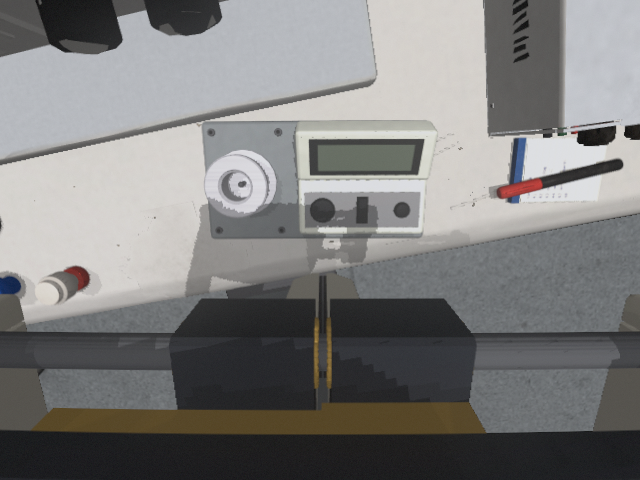

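The wrist view shows the wake key at (322,210), zero key at (402,210) and ring at about (240,184), a few px from the side-view prediction. I'll refine it in a crop.

```bash
python3 - <<'E'
from h import *
a=load('w0')['pixels']
cv2.imwrite('pics/cw.png',cv2.resize(a[110:245,195:445],(800,432),interpolation=cv2.INTER_CUBIC))
E
```

```text
(no output)
```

View pics/cw.png

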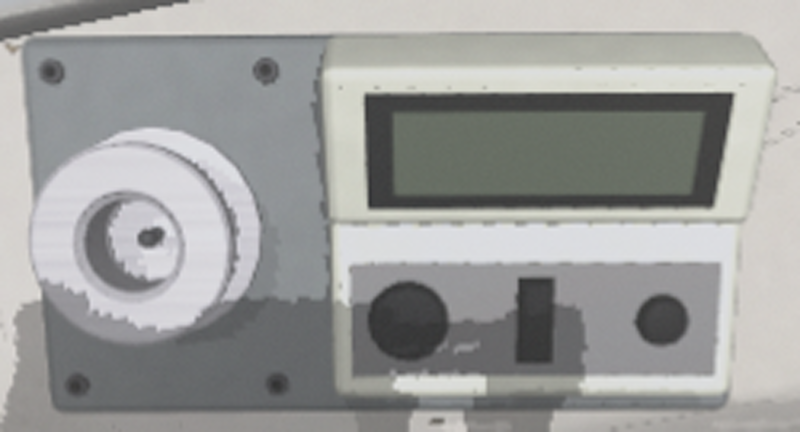

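The ring top centre is at (129,242) in the crop, wake key (408,320), bar (535,320) and zero key (662,320).

```bash
python3 - <<'E'
from h import *
from scipy.optimize import least_squares
c=load('w0')
px=(np.array([(129,242),(408,320),(535,320),(662,320)])+.5)*.3125-.5+[195,110]
M=np.array([(0,.075,.056),(-.026,-.0065,.042),(-.026,-.0465,.042),(-.026,-.0865,.042)])
for p,m in zip(px,M): print(p,onz(c,p,m[2]).round(4))
def W(x):
    C,S=np.cos(x[2]),np.sin(x[2]); return np.c_[x[0]+C*M[:,0]-S*M[:,1],x[1]+S*M[:,0]+C*M[:,1],M[:,2]]
r=least_squares(lambda x:(proj(c,W(x))-px).ravel(),[.48,-.19,-.18])
print(r.x,r.fun.reshape(-1,2).round(1).tolist()); print(W(r.x).round(4))
E
```

```text
[234.96875 185.28125] [ 0.4972 -0.1257  0.056 ]
[322.15625 209.65625] [ 0.4568 -0.2009  0.042 ]
[361.84375 209.65625] [ 0.4495 -0.2394  0.042 ]
[401.53125 209.65625] [ 0.4421 -0.2781  0.042 ]
[ 0.48353021 -0.19884291 -0.18736863] [[-0.7, -0.2], [-0.5, 0.2], [0.3, 0.1], [0.9, 0.0]]
[[ 0.4975 -0.1252  0.056 ]
 [ 0.4568 -0.2004  0.042 ]
 [ 0.4493 -0.2397  0.042 ]
 [ 0.4419 -0.279   0.042 ]]
```

Emit:
play_rows(deltas=[8, -1, 20, 0, 0, 0, 0, 30, 0, 0, 0, 0, 30, 0, 0, 0, 0, 30, 0, 0, 0, 0, 30, 0, 0, 0, 0, 20, 0, 0, 0, 0, 8, 0, 0, 0, 0, 0, 0, 0])

```text
t: 2.4
tool_pos: [0.4529, -0.1977, 0.0483]
orientation: [-3.127, 0.284, 0.007]
force: [-0.3, 0.0, 0.0]
opening: 0.0003
gripper_force: 0.0
```

```bash
python3 - <<'E'
from h import *
c=snap('wrist','w1'); d=snap('side','s1'); s=robot.read_state(); print(s['tool_pos'])
P=s['tool_pos']; print(proj(c,P),proj(d,P))
A=cv2.resize(c['pixels'][170:370,220:420],(400,400),interpolation=cv2.INTER_CUBIC)
B=cv2.resize(d['pixels'][170:270,310:410],(400,400),interpolation=cv2.INTER_CUBIC)
cv2.imwrite('pics/m1.png',np.hstack([A,B]))
E
```

```text
[ 0.45522985 -0.19902423  0.05157406]
[[322.35295898 288.58380188]] [[369.79949625 215.80784476]]
```

View pics/m1.png

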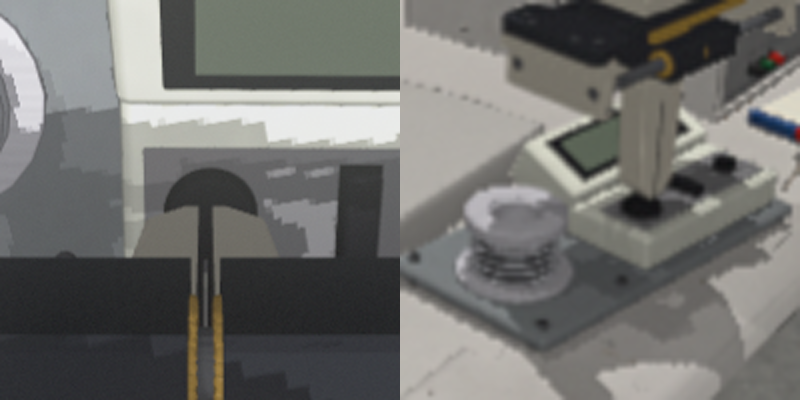

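The fingertips sit just above the wake key in both views. The side view has the tip at about (371,220) over the key. I'll press in small steps.

Emit:
play_rows(deltas=[0, 0, 4, 0, 0, 0, 0, 2, 0, 0, 0, 0, 0, 0, 0, 0, 0, 0, 0, 0])

```text
t: 2.83
tool_pos: [0.4552, -0.1989, 0.0453]
orientation: [3.128, -0.288, 0.002]
force: [-0.6, -0.2, -0.1]
opening: 0.0004
gripper_force: 0.0
```

Emit:
play_rows(deltas=[0, 0, 3, 0, 0, 0, 0, 3, 0, 0, 0, 0, 0, 0, 0, 0, 0, 0, 0, 0])

```text
t: 3.17
tool_pos: [0.4552, -0.199, 0.039]
orientation: [3.128, -0.289, 0.002]
force: [1.1, 0.3, 4.0]
opening: 0.0006
gripper_force: 1.6
```

Emit:
play_rows(deltas=[0, 0, 1, 0, 0, 0, 0, 0.5, 0, 0, 0, 0, 0, 0, 0, 0, 0, 0, 0, 0])

```text
t: 3.5
tool_pos: [0.4553, -0.199, 0.0382]
orientation: [3.128, -0.288, 0.002]
force: [-1.0, 0.3, 9.8]
opening: 0.0004
gripper_force: 5.0
```

Emit:
play_rows(deltas=[0, 0, -12, 0, 0, 0, 0, -12, 0, 0, 0, 25, 0, 0, 0, 0, 30, 0, 0, 0, 0, 25, 0, 0, 0, 0, 0, 10, 0, 0, 0, 0, 8, 0, 0, 0, 0, 0, 0, 0, 0, 0, 0, 0, 0])

```text
t: 4.25
tool_pos: [0.4394, -0.276, 0.0423]
orientation: [-3.127, 0.288, 0.003]
force: [-0.6, 0.6, 0.4]
opening: 0.0005
gripper_force: 0.5
```

```bash
python3 - <<'E'
from h import *
c=snap('wrist','w2'); d=snap('side','s2'); s=robot.read_state(); print(s['tool_pos'],proj(d,s['tool_pos']))
A=cv2.resize(c['pixels'][170:370,220:420],(400,400),interpolation=cv2.INTER_CUBIC)
B=cv2.resize(d['pixels'][180:240,350:410],(400,400),interpolation=cv2.INTER_CUBIC)
cv2.imwrite('pics/m2.png',np.hstack([A,B]))
E
```

```text
[ 0.44016223 -0.27626984  0.04307944] [[390.06849113 208.82292571]]
```

View pics/m2.png

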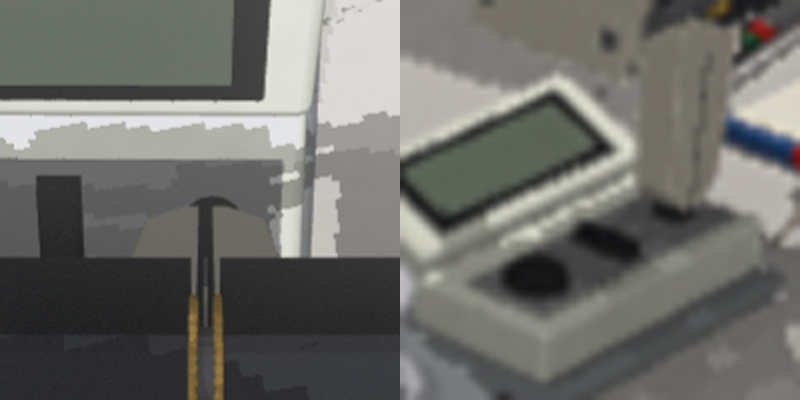

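The tip is over the zero key, which lies about 2 mm further along tool x and y. That agrees with the wrist-camera pose. I'll press with that correction.

Emit:
play_rows(deltas=[2, 2, 0, 0, 0, 0, 0, 3, 0, 0, 0, 0, 2, 0, 0, 0, 0, 1, 0, 0, 0, 0, 0, 0, 0, 0, 0, 0, 0, 0])

```text
t: 4.85
tool_pos: [0.4427, -0.2798, 0.0382]
orientation: [3.128, -0.288, 0.003]
force: [1.0, 1.6, 7.7]
opening: 0.0005
gripper_force: 4.0
```

The zero key is fully down. Lifting, and triangulating the microscope parts for clearance.

Emit:
play_rows(deltas=[0, 0, -15, 0, 0, 0, 0, -30, 0, 0, 0, 0, -30, 0, 0, 0, 0, -30, 0, 0, 0, 0, -30, 0, 0, 0, 0, -30, 0, 0, 0, 0, 0, 0, 0])

```text
t: 5.43
tool_pos: [0.4443, -0.2816, 0.2093]
orientation: [3.123, -0.288, 0.013]
force: [1.5, -0.3, 1.7]
opening: 0.0001
gripper_force: 0.0
```

```bash
python3 - <<'E'
from h import *
a,b=load('scene0'),load('side0')
def tri(p,q):
    e1,d1=ray(a,p);e2,d2=ray(b,q)
    d1/=np.linalg.norm(d1);d2/=np.linalg.norm(d2)
    s=np.linalg.lstsq(np.c_[d1,-d2],e2-e1,rcond=None)[0]; P=e1+d1*s[0];Q=e2+d2*s[1]
    return ((P+Q)/2).round(3),np.linalg.norm(P-Q).round(4)
for n,p,q in [('stage near',(182,175),(183,208)),('stage r',(248,157),(250,178)),('stage l',(141,154),(130,183)),('knob',(236,187),(241,209)),('knob3',(305,168),(297,180)),('basecorner',(178,261),(205,304)),('stage2 near',(300,146),(285,152)),('lamp',(180,75),(185,95)),('eyep',(193,276),(239,325)),('objL',(163,38),(165,50))]: print(n,tri(p,q))
print(robot.read_state()['tool_pos'])
E
```

```text
stage near (array([0.687, 0.145, 0.148]), np.float64(0.0105))
stage r (array([0.637, 0.005, 0.173]), np.float64(0.0045))
stage l (array([0.796, 0.184, 0.183]), np.float64(0.0012))
knob (array([0.637, 0.039, 0.113]), np.float64(0.002))
knob3 (array([ 0.631, -0.15 ,  0.117]), np.float64(0.0048))
basecorner (array([0.545, 0.239, 0.033]), np.float64(0.0037))
stage2 near (array([ 0.708, -0.2  ,  0.151]), np.float64(0.0064))
lamp (array([0.626, 0.158, 0.372]), np.float64(0.0002))
eyep (array([0.44 , 0.261, 0.053]), np.float64(0.0014))
objL (array([0.618, 0.191, 0.446]), np.float64(0.0008))
[ 0.44432115 -0.28162656  0.20927469]
```

Emit:
play_rows(deltas=[-6.7, -34.7, 0, 0, 54, -6.7, -34.7, 0, 0, 54, -6.7, -34.7, 0, 0, 54, -6.7, -34.7, 0, 0, 54, -6.7, -34.7, 0, 0, 54, -6.7, -34.7, 0, 0, 54, -6.7, -34.7, 0, 0, 54, -6.7, -34.7, 0, 0, 54, -6.7, -34.7, 0, 0, 54, -6.7, -34.7, 0, 0, 54])

```text
t: 6.27
tool_pos: [0.4387, 0.0754, 0.2016]
orientation: [3.128, -0.289, -0.0]
force: [0.2, -0.2, -0.6]
opening: 0.0535
gripper_force: 0.0
```

Emit:
play_rows(deltas=[-6.7, -34.7, 0, 0, 54, -6.7, -34.7, 0, 0, 54, -6.7, -34.7, 0, 0, 54, -6.7, -34.7, 0, 0, 54, -6.7, -34.7, 0, 0, 54, 0, 0, 0, 0, 54, 0, 0, 0, 0, 54, 0, 0, 0, 0, 54])

```text
t: 6.93
tool_pos: [0.4377, 0.2502, 0.2014]
orientation: [3.127, -0.287, -0.001]
force: [-0.9, -0.2, 0.1]
opening: 0.0542
gripper_force: 0.0
```

```bash
python3 - <<'E'
from h import *
c=snap('wrist','w3'); s=robot.read_state(); print(s['tool_pos'],cv2.Rodrigues(s['orientation'])[0].round(3).tolist(),s['opening'])
print(proj(c,(.4413,.2622,.049)))
A=c['pixels'][100:340,170:490]
cv2.imwrite('pics/w3c.png',cv2.resize(A,(800,600),interpolation=cv2.INTER_CUBIC))
E
```

```text
[0.4379572  0.24963387 0.20158517] [[0.983, -0.183, -0.001], [-0.183, -0.983, -0.001], [-0.001, 0.001, -1.0]] 0.05389727501454122
[[307.58839429 224.08146239]]
```

View pics/w3c.png

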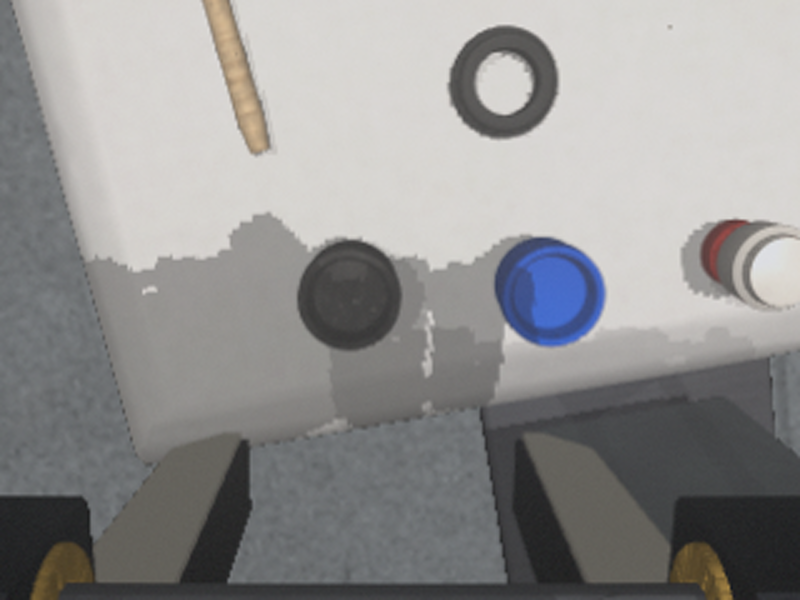

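The black eyepiece is at (350,295) in the crop, with the blue one at (551,292) and the adapter ring at (503,82).

```bash
python3 - <<'E'
from h import *
c=load('w3'); R=np.array([[.983,-.183],[-.183,-.983]])
for p in [(350,295),(551,293)]:
    P=onz(c,(np.array(p)+.5)*.4-.5+[170,100],.049); print(P, R.T@(P[:2]-[.4378,.2499])*1e3)
E
```

```text
[0.44687166 0.25911439 0.049     ] [  7.2312071  -10.71785991]
[0.43402818 0.18575489 0.049     ] [ 8.03085088 63.74488333]
```

Emit:
play_rows(deltas=[7.2, -10.7, 0, 0, 54, 0, 0, 35, 0, 54, 0, 0, 35, 0, 54, 0, 0, 35, 0, 54, 0, 0, 35, 0, 54, 0, 0, 25, 0, 54, 0, 0, 14, 0, 54, 0, 0, 0, 0, 54])

```text
t: 7.65
tool_pos: [0.4443, 0.2567, 0.019]
orientation: [3.124, -0.292, -0.01]
force: [-0.8, 0.2, -0.1]
opening: 0.0539
gripper_force: 0.0
```

Emit:
play_rows(deltas=[0, 0, 0, 0, 30, 0, 0, 0, 0, 30, 0, 0, 0, 0, 30, 0, 0, 0, 0, 30, 0, 0, 0, 0, 30, 0, 0, 0, 0, 30, 0, 0, 0, 0, 30, 0, 0, 0, 0, 30], newtons=25)

```text
t: 8.32
tool_pos: [0.4488, 0.2601, 0.025]
orientation: [-3.127, 0.288, -0.005]
force: [0.3, -1.0, 7.1]
opening: 0.0372
gripper_force: 25.0
```

```bash
python3 - <<'E'
from h import *
d=snap('side','s4'); s=robot.read_state(); print(s['tool_pos'],s['opening'],s['gripper_force'])
cv2.imwrite('pics/s4c.png',cv2.resize(d['pixels'][260:380,190:350],(800,600),interpolation=cv2.INTER_CUBIC))
E
```

```text
[0.44877433 0.26013036 0.02502846] 0.03719814653692283 24.99114237696631
```

View pics/s4c.png

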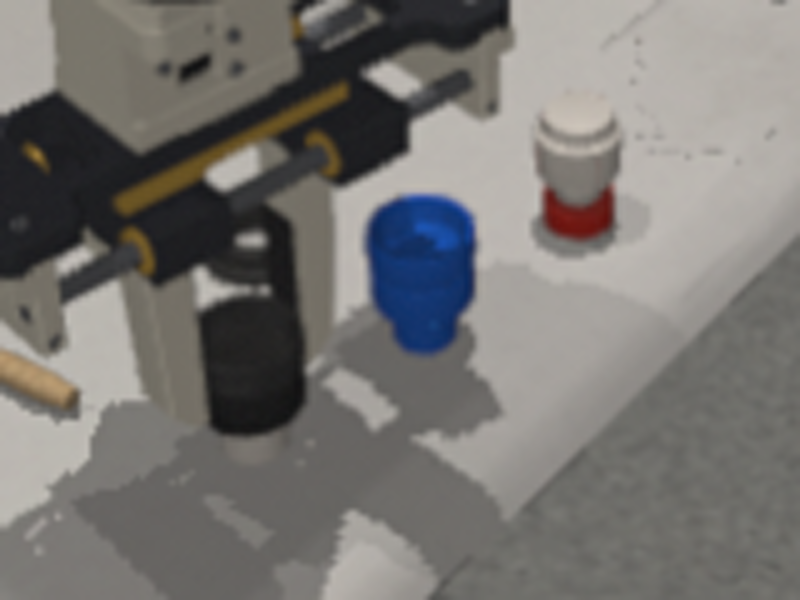

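The black eyepiece is between the fingers and upright, with the tube free below the tips. The blue one and the objective are untouched. Lifting.

Emit:
play_rows(deltas=[0, 0, -5, 0, 30, 0, 0, -15, 0, 30, 0, 0, -30, 0, 30, 0, 0, -30, 0, 30, 0, 0, -30, 0, 30, 0, 0, -10, 0, 30, 0, 0, 0, 0, 30, 0, 0, 0, 0, 30])

```text
t: 9.03
tool_pos: [0.4472, 0.2597, 0.1429]
orientation: [-3.128, 0.288, -0.001]
force: [-0.5, 0.5, -2.0]
opening: 0.0375
gripper_force: 25.0
```

```bash
python3 - <<'E'
from h import *
s=robot.read_state(); print(s['tool_pos'],cv2.Rodrigues(s['orientation'])[0].round(4).tolist(),s['opening'],s['gripper_force'],s['force'],s['q'].round(3))
E
```

```text
[0.44716948 0.25971467 0.14289411] [[0.9831, -0.1828, 0.0005], [-0.1828, -0.9831, 0.0003], [0.0005, -0.0004, -1.0]] 0.03745929817603559 24.98204629024258 [-0.53843114  0.46862219 -2.00291893] [ 0.427 -0.046  1.81   0.     1.377  2.182]
```

Emit:
play_rows(deltas=[10, 30.8, 0, 0, 30, 10, 30.8, 0, 0, 30, 10, 30.8, 0, 0, 30, 10, 30.8, 0, 0, 30, 10, 30.8, 0, 0, 30, 10, 30.8, 0, 0, 30, 10, 30.8, 0, 0, 30, 10, 30.8, 0, 0, 30, 10, 30.8, 0, 0, 30, 10, 30.8, 0, 0, 30])

```text
t: 9.87
tool_pos: [0.4873, -0.0626, 0.1401]
orientation: [-3.128, 0.289, 0.007]
force: [0.5, 0.6, -0.7]
opening: 0.0376
gripper_force: 25.0
```

Emit:
play_rows(deltas=[10, 30.8, 0, 0, 30, 10, 30.8, 0, 0, 30, 0, 0, 20, 0, 30, 0, 0, 20, 0, 30, 0, 0, 15, 0, 30, 0, 0, 0, 0, 30, 0, 0, 0, 0, 30])

```text
t: 10.45
tool_pos: [0.4952, -0.1249, 0.0852]
orientation: [-3.127, 0.289, 0.009]
force: [-0.0, -0.3, -0.4]
opening: 0.0374
gripper_force: 25.0
```

```bash
python3 - <<'E'
from h import *
c=snap('wrist','w5'); d=snap('side','s5'); e=snap('scene','c5'); s=robot.read_state(); print(s['tool_pos'],s['opening'],s['force'])
x=(.4975,-.1252,.056); t=s['tool_pos']+[0,0,.024]
print(proj(c,x),proj(c,t),proj(d,x),proj(d,t-[0,0,.049]),proj(e,x))
A=cv2.resize(c['pixels'][140:340,220:420],(400,400),interpolation=cv2.INTER_CUBIC)
B=cv2.resize(d['pixels'][175:255,300:380],(400,400),interpolation=cv2.INTER_CUBIC)
cv2.imwrite('pics/m5.png',np.hstack([A,B]))
E
```

```text
[ 0.49780733 -0.12560961  0.08861287] 0.03750462531165577 [ 0.76476991 -0.16100379 -1.37051349]
[[320.6494529  267.04884925]] [[320.88518857 310.39312266]] [[337.92147015 221.12021003]] [[338.02864155 218.06435037]] [[334.29177542 211.7405928 ]]
```

View pics/m5.png

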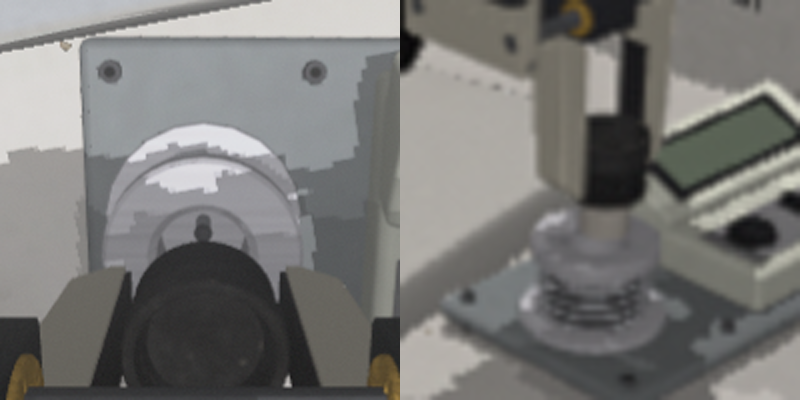

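The tube hangs about 8 mm above the bore. The eyepiece at (205,340) and ring at (203,254) are aligned sideways. In the side view the tube is at 604 and the ring at 598, so it needs about +1.3 mm along tool x. Correcting and inserting.

Emit:
play_rows(deltas=[1.3, 0, 0, 0, 30, 0, 0, 3, 0, 30, 0, 0, 4, 0, 30, 0, 0, 4, 0, 30, 0, 0, 3, 0, 30, 0, 0, 0, 0, 30, 0, 0, 0, 0, 30], newtons=38)

```text
t: 11.18
tool_pos: [0.4987, -0.1258, 0.0738]
orientation: [-3.128, 0.289, 0.001]
force: [1.0, 0.3, -1.5]
opening: 0.0369
gripper_force: 38.0
```

Emit:
play_rows(deltas=[0, 0, 4, 0, 30, 0, 0, 4, 0, 30, 0, 0, 2, 0, 30, 0, 0, 0, 0, 30, 0, 0, 0, 0, 30])

```text
t: 11.6
tool_pos: [0.4987, -0.1258, 0.0639]
orientation: [-3.128, 0.289, 0.0]
force: [1.4, 0.1, -2.2]
opening: 0.0369
gripper_force: 38.0
```

Emit:
play_rows(deltas=[0, 0, 2, 0, 30, 0, 0, 2, 0, 30, 0, 0, 2, 0, 30, 0, 0, 0, 0, 30, 0, 0, 0, 0, 30])

```text
t: 12.02
tool_pos: [0.499, -0.1261, 0.0586]
orientation: [3.128, -0.289, 0.001]
force: [-1.8, 1.3, 5.9]
opening: 0.0367
gripper_force: 38.0
```

Emit:
play_rows(deltas=[0, 0, 2, 0, 30, 0, 0, 2, 0, 30, 0, 0, 2, 0, 30, 0, 0, 0, 0, 30, 0, 0, 0, 0, 30])

```text
t: 12.43
tool_pos: [0.4992, -0.1261, 0.053]
orientation: [3.128, -0.289, 0.001]
force: [-2.9, 2.1, 8.0]
opening: 0.037
gripper_force: 38.0
```

Emit:
play_rows(deltas=[0, 0, 1, 0, 30, 0, 0, 1, 0, 30, 0, 0, 0, 0, 30, 0, 0, 0, 0, 30])

```text
t: 12.77
tool_pos: [0.4992, -0.1261, 0.0511]
orientation: [3.128, -0.289, 0.001]
force: [-3.0, 2.7, 9.5]
opening: 0.0371
gripper_force: 38.0
```

Emit:
play_rows(deltas=[-0.7, -0.5, 1, 0, 30, 0, 0, 1, 0, 30, 0, 0, 0, 0, 30, 0, 0, 0, 0, 30])

```text
t: 13.1
tool_pos: [0.4993, -0.1261, 0.0506]
orientation: [3.127, -0.288, 0.003]
force: [-6.5, 1.3, 19.6]
opening: 0.037
gripper_force: 38.0
```

Emit:
play_rows(deltas=[0, 0, 0.3, 0, 30, 0, 0, 0, 0, 30, 0, 0, 0, 0, 30, 0, 0, 0, 0, 30, 0, 0, 0, 0, 30, 0, 0, 0, 0, 30, 0, 0, 0, 0, 30, 0, 0, 0, 0, 30])

```text
t: 13.77
tool_pos: [0.4993, -0.1261, 0.0505]
orientation: [3.127, -0.288, 0.003]
force: [-7.9, 1.3, 21.6]
opening: 0.0369
gripper_force: 38.0
```

```bash
python3 -c "
from plant import robot
print(robot.close_job())"
```

```text
the job is handed in; nothing more can be done
None
```

The job is handed in with the eyepiece held down in the cradle; the hand-in gave no verdict. The wake and then the zero key went fully down by force and height. The tool settled at z = 50.5 mm with about 21 N, consistent with the ring on its stop, though I took no picture of the seated eyepiece, and I viewed 11 pictures against your limit of 10.

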